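# Gauge a tool blank in the tapered slot and file it by grade

## Robot

A 6-joint arm with a two-finger parallel gripper is mounted at the origin on a cart in front of the work surface, level with it; the furniture and walls round the work are solid. World frame = base frame: x ahead of the robot, y to its left, z up, the work surface at z = 0. Lengths are in m, angles in rad, forces in N, time in s.
With the tool pointing down it reaches from about 0.35 to 0.775 m from the base axis. Payload 5.5 kg.
Tool frame: the origin (TCP) lies at the very end of the fingers, on their centre line; the grasp point (between the pads) lies grasp_offset behind it (grasp_offset is the distance from the TCP to the grasp point, in m); z points along the fingers, y is the direction in which the jaws open and shut (so a half turn about z gives the same grasp; the last joint's range is limited). The gripper opens to 85 mm and grips with 20 to 120 N. Pads are 22 mm wide; open, the fingers measure 114 mm over their backs; the gripper's body (76 mm by 85 mm) begins 54 mm behind the grasp point. The pads swing forward as they close: fully open they stand 13 mm farther back than shut.
Start: joints at [1.091, 0.313, 0.046, 1.304, 0, 1.431], TCP at [0.192, 0.542, 0.231] pointing down, gripper open.
Joint ranges: [-2.76, 2.76], [-0.86, 1.69], [-1.03, 1.26], [-2.2, 2.34], [-1.47, 1.5], [-3.14, 3.14]. Speed limits (rad/s): [2.57, 2.57, 3.14, 3.14, 3.14, 3.14].

## Interface

Orientations are given as a unit quaternion [x, y, z, w].
In Python, from rig import * gives the robot as it stands.
- The arm moves only by the shell command python3 -m creep 'ROWS' [FORCE]. ROWS is JSON, a list of rows, each an object of numbers: "hand": the closure in counts, from 0 (fully open) to 255 (shut); "x", "y", "z": the shift along the world's x, y, z in m; "rx", "ry", "rz": the turn, a rotation vector about the world's x, y, z in rad. A call has 1 to 12 rows; each row shifts and turns the commanded pose from where the row before left it; what a row does not reach is not made up. A row lasts 1/10 s, in which the tool goes at most 50 mm and 8.59 degrees, less where a joint would pass 70% of its speed; a pose out of reach is approached as far as the arm can. A call is refused whole if a number of a shift passes 0.05 or a number of a turn 0.15, either way. A call with a gripper value outside its range is refused whole. The fingers move at their own pace and stop on an object; FORCE is the grip in N (left out, the last holds). Time passes only in rows, so rows that do not move let the fingers close. It gives the time, the measured TCP pose, the force and the opening at its end, in the units of the state.
- sense(): the state, without advancing time (a new reading comes with each control period).
- grab_frame(name): name is "scene" or "top" or "wrist"; returns a dict with "image" (400x640x3 uint8, red, green, blue), "fx", "fy", "cx", "cy" (pixels), "R" (3x3) and "t" (3): a world point X has camera coordinates R X + t. Camera axes: x right, y down, z forward; pixel columns grow to the right and rows downward; lengths in m; the calibration is good to about 2 mm. A picture is of the moment at which its call begins. There is no depth.
- hand_in(): hands the job in, once; it reports no verdict.
The state is a dict: "time": time; "qpos": joint angles; "joint_velocities": joint speeds; "tau": joint torques, N m; "tool_pos": TCP position; "orientation": TCP orientation; "force": force on the tool from outside, world axes, zero at the start; "wrist_torque": the same for the moment, N m; "gripper_width": finger opening in m.
Only numpy, scipy, OpenCV 4.12 (cv2) and the standard library are available. Lean on these libraries where they do the work, as an engineer would, in place of code of your own. Each camera call takes 0.05 s, during which the arm holds its last target. There are 200 camera calls.

## Task

Find the grade of the steel blank that stands in the plain wooden block: stand it upright at the wide end of the gauge's tapered slot and slide it gently along, letting the blank itself push the brass pointer ahead, until it is lightly wedged between both rails. Then draw it back, lift it out and stand it in the block that has the colour of the band where the pointer was left (on the line between two bands, either will do). Do not force it into the taper, do not move the pointer with the fingers or with the lifted blank, and leave the other things on the bench where they are.

Things in the scene. Friction and masses are not known exactly. Their poses are not given: they have to be found in the camera images.
- blank_center (a point): Centre, half-way up, of the loose upright steel blank: a flat bar 100 mm tall, 24 mm wide along its x axis, 7 to 13 mm thick along its y axis (not known: the gauge shows it; the true mid-thickness is within 1.6 mm of this point). 0.16-0.25 kg. It stands in the plain block's pocket. Held across its 24 mm width at its middle or up to 15 mm above, fingers clear rails and pointer.
- blank_foot (a point): Centre of the blank's lower end face, 50 mm below its centre; same axes, z up.
- gauge: Fixed tapered-slot gauge: steel base plate, x -47 to 163 mm, y -50 to 38 mm, 10 mm thick, and two steel rails on it, tops 28 mm above the table. Origin at table height under the middle of the slot's wide end; x runs along the slot's middle into the taper, z up. A blank goes in with its x axis along the slot, foot on the plate. In front of the rails (x < 0) the plate is a bare apron.
- slot_mouth (a point): Middle of the slot's wide end, on the slot's floor (10 mm above the table); axes as the gauge. The slot between the rails is 20 mm wide here and 1 mm narrower every 10 mm along x (each rail leans in by 0.05 rad), down to 5.5 mm at x = 145 mm.
- near_rail: Rail on the slot's -y side, frame as the gauge's. Its top carries three enamel bands, in the gauge's x: blue 52 to 91 mm (thick blanks), yellow 91 to 111 mm (medium), red 111 to 143 mm (thin).
- far_rail: Plain rail on the slot's +y side, frame as the gauge's. A blank wedges where its leading edges meet both rails, leading face at x = 70 to 133 mm; one that rubs a single rail is not wedged yet: ease it sideways (y) to the middle. Once wedged, resistance along x grows by 2 to 5 N per mm of further travel; a push of 5 to 10 N wedges it well enough.
- pointer: Brass drag pointer sliding along the gauge's x, axes as the gauge, origin at table height on the slot's middle line. Its arm, 6 mm thick, crosses the near rail and the slot 29.5 to 35 mm above the table; the arm's rear face, pushed by the blank, is the reading edge and lies at this frame's x = 0. Starts at gauge x = 30 to 50 mm, free to 135 mm, 0.5 N friction, stays where left.
- plain_block_pocket (a point): Fixed medium-brown plain punch block without colour, for ungraded blanks. 66 x 52 mm, 34 mm high, one open pocket in its middle, 31 mm long along x and 19 mm wide along y; floor 8 mm above the table, 26 mm below the block's top. The point is the centre of the pocket's floor; z up.
- blue_block_pocket (a point): Fixed dark hardwood punch block with blue enamel plates on top and side, for thick blanks. 66 x 52 mm, 34 mm high, one open pocket in its middle, 31 mm long along x and 19.5 mm wide along y; floor 8 mm above the table, 26 mm below the block's top. The point is the centre of the pocket's floor; z up.
- yellow_block_pocket (a point): Fixed dark hardwood punch block with yellow enamel plates on top and side, for medium blanks. 66 x 52 mm, 34 mm high, one open pocket in its middle, 31 mm long along x and 18 mm wide along y; floor 8 mm above the table, 26 mm below the block's top. The point is the centre of the pocket's floor; z up.
- red_block_pocket (a point): Fixed dark hardwood punch block with red enamel plates on top and side, for thin blanks. 66 x 52 mm, 34 mm high, one open pocket in its middle, 31 mm long along x and 16.5 mm wide along y; floor 8 mm above the table, 26 mm below the block's top. The point is the centre of the pocket's floor; z up.
- loupe: Bystander: loose black eye loupe, 41 mm wide, 34 mm high; origin under its middle.
- graver_a: Bystander: loose graver with a turned wooden handle, 107 x 148 x 30 mm; origin under its middle.
- graver_b: Bystander: loose short graver with a round wooden handle and a yellow-wound blade, 79 x 56 x 33 mm; origin under its middle.
- punch_a: Bystander: short square steel tool blank lying on the bench, 95 mm long, 7 mm thick; origin under its middle.
- pencil_red: Bystander: loose red pencil, about 150 mm long, 8 mm thick; origin under its middle.
Things that resemble listed ones, but are neither listed nor needed, are in the scene too. What is shaped like the part that bears yellow_block_pocket but white is not meant.

How it is judged:
By the outcome, as a careful person would: the job done as asked, in the order asked, and still so for the second after the job is handed in, with the robot touching nothing.
It also fails if it takes over 64 s, if anything falls off the work surface, if the arm or the gripper's body presses on something with over 40 N, if the wrist force passes 120 N, or if a joint passes its speed limit or range.

## Working session

There is one attempt and no reset: what is moved stays moved. The work goes in short steps, Python scripts to look and compute and a shell command to move; the robot and the scene stay as the last step left them, time stands still between calls to the robot, and variables do not carry over. Pictures are saved under pics/ and viewed, about 8 in all and at most 12, crops included, and the job is handed in when it is done.

```bash
mkdir -p pics; ls
cat > h.py <<'E'
from rig import *
import numpy as np, cv2
def ray(f,u,v,z):
    R=np.array(f["R"]);t=np.array(f["t"])
    d=R.T@np.array([(u-f["cx"])/f["fx"],(v-f["cy"])/f["fy"],1]);c=-R.T@t
    return c+d*(z-c[2])/d[2]
def proj(f,X):
    p=np.array(f["R"])@np.array(X)+np.array(f["t"]);return np.array([f["fx"]*p[0]/p[2]+f["cx"],f["fy"]*p[1]/p[2]+f["cy"]])
def save(n,im,s=1):
    cv2.imwrite("pics/"+n,cv2.resize(im[:,:,::-1],None,fx=s,fy=s,interpolation=cv2.INTER_CUBIC))
E
python3 - <<'E'
from h import *
import pickle
for n in("scene","top"):
    f=grab_frame(n);pickle.dump(f,open(n+".pkl","wb"));save(n+"0.png",f["image"],1.25)
    print(n,-np.array(f["R"]).T@f["t"],f["fx"],np.round(f["R"],3).tolist())
s=sense();print(s)
import rig;print([k for k in dir(rig) if not k.startswith('_')])
E
```

```text
pics
scene [-0.12714227 -0.5203012   0.58641592] 380.06893053331345 [[0.57, -0.822, 0.019], [-0.415, -0.308, -0.856], [0.709, 0.48, -0.517]]
top [ 0.40988954 -0.02525332  1.32688673] 478.7980372213104 [[-0.022, -0.999, 0.029], [-0.993, 0.018, -0.114], [0.114, -0.031, -0.993]]
{'time': 0.1, 'qpos': array([1.09138628e+00, 3.13949418e-01, 4.51104930e-02, 1.30360259e+00,
       2.65224354e-05, 1.43121033e+00]), 'joint_velocities': array([ 0.00095264, -0.00156458,  0.00425403, -0.0014606 ,  0.00048575,
        0.00200135]), 'tau': array([ 2.13553081e-03, -4.81726062e+01,  2.99245012e+01,  1.27118756e-02,
       -1.66647692e-04,  2.20287046e-05]), 'tool_pos': array([0.1914457 , 0.5417199 , 0.23049164]), 'orientation': array([ 1.69095597e-01,  9.85599311e-01, -7.79470115e-04, -2.63177093e-04]), 'force': array([ 0.18728664, -1.01234713, -0.45163151]), 'wrist_torque': array([0.00157039, 0.00876109, 0.04281027]), 'gripper_width': 0.08551258319699323}
['Unreachable', 'grab_frame', 'grasp_offset', 'hand_in', 'sense']
```

View pics/scene0.png

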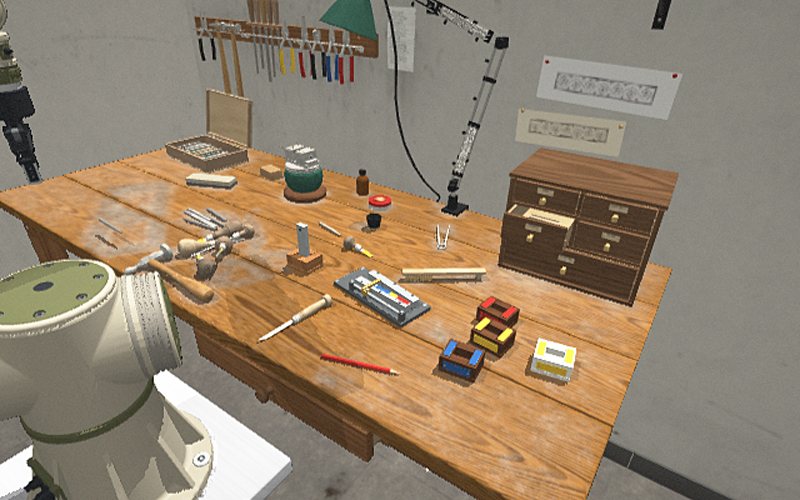

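View pics/top0.png

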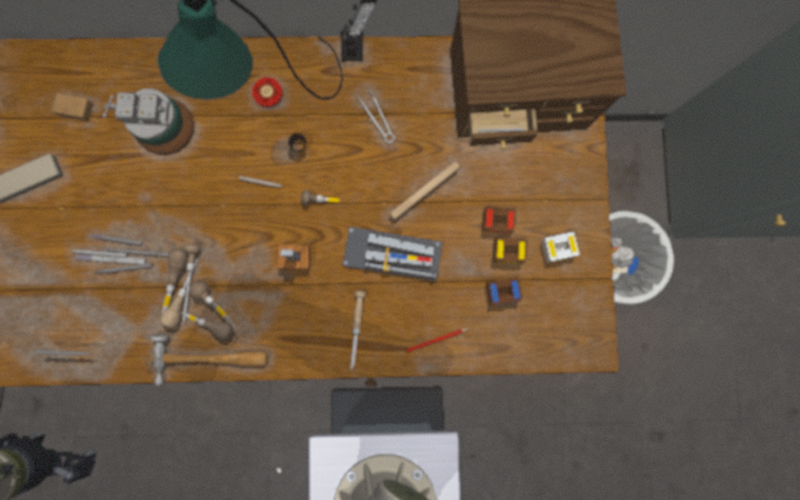

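Candidates in top0 (800-wide picture):
- **Blank:** the bar in the brown block at (293,257). The plain wood piece at (72,105) has no bar.
- **Gauge:** (392,253), wide end on the left.
- **Blocks:** red (500,220), yellow (511,250), blue (505,292). The white block with yellow plates at (562,247) is the decoy.

Next are coarse positions, then I move the wrist camera over them.

Run:
```python
from h import *
import pickle
f=pickle.load(open("top.pkl","rb"))
for n,u,v,z in [("plain",293,259,.034),("blanktop",291,253,.108),("gauge",392,253,.01),("gl",347,230,.01),("glb",345,268,.01),("gr",440,242,.01),("grb",436,280,.01),("red",500,220,.034),("yel",511,250,.034),("blu",505,292,.034)]:
    print(n,ray(f,u/1.25,v/1.25,z).round(3))
im=f["image"];c=im[170:240,220:370];save("c1.png",c,5.3)
w=grab_frame("wrist");R=np.array(w["R"]);s=sense()
from scipy.spatial.transform import Rotation as Ro
Rt=Ro.from_quat(s["orientation"]).as_matrix()
c=-R.T@w["t"];print("cam in tool",Rt.T@(c-s["tool_pos"]),(R@Rt).round(3),w["fx"],w["cx"],w["cy"],grasp_offset)
```

```text
plain [0.529 0.188 0.034]
blanktop [0.534 0.18  0.108]
gauge [ 0.54  -0.026  0.01 ]
gl [0.593 0.073 0.01 ]
glb [0.509 0.078 0.01 ]
gr [ 0.563 -0.133  0.01 ]
grb [ 0.479 -0.122  0.01 ]
red [ 0.606 -0.264  0.034]
yel [ 0.54  -0.286  0.034]
blu [ 0.448 -0.269  0.034]
cam in tool [ 6.56014248e-02  9.32600561e-05 -1.42167629e-01] [[ 0.001  1.     0.001]
 [-0.966  0.001 -0.26 ]
 [-0.26  -0.001  0.966]] 329.1112111711695 320.47425867374966 199.10056077666772 0.0187
```

View pics/c1.png

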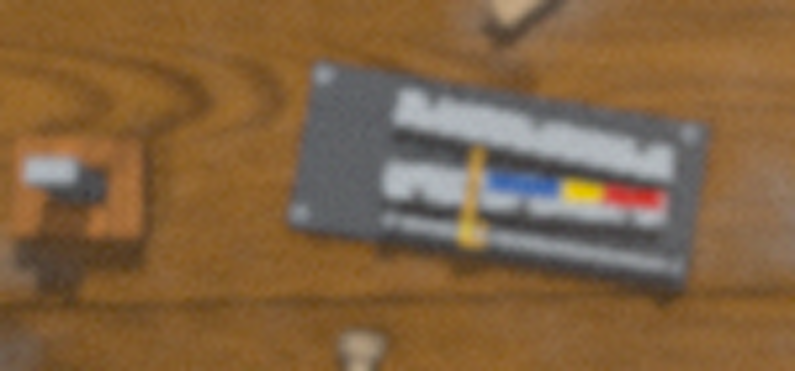

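c1 shows the blank standing in the plain block (about (50,170)). The gauge's wide end is on the left, and its x axis points roughly along world -y, leaning about 8° towards the robot. The pointer is at about (475,195), before the blue band. I'm moving above the blank.

```bash
python3 -m creep '[{"x":0.031,"y":-0.034,"rz":0.03},{"x":0.031,"y":-0.034,"rz":0.03},{"x":0.031,"y":-0.034,"rz":0.03},{"x":0.031,"y":-0.034,"rz":0.03},{"x":0.031,"y":-0.034,"rz":0.03},{"x":0.031,"y":-0.034,"rz":0.03},{"x":0.031,"y":-0.034,"rz":0.03},{"x":0.031,"y":-0.034,"rz":0.03},{"x":0.031,"y":-0.034,"rz":0.03},{"x":0.031,"y":-0.034,"rz":0.03},{},{}]' 40
python3 - <<'E'
from h import *
import pickle
f=grab_frame("wrist");pickle.dump(f,open("w1.pkl","wb"));save("w1.png",f["image"],1.25);print(sense()["tool_pos"],sense()["orientation"])
E
```

```text
[0.19150746 0.54185071 0.23076518] [ 1.69099831e-01  9.85598772e-01 -5.25771849e-04 -1.75880442e-04]invalid input at $[0]: expected keys hand, x, y, z, rx, ry, rz
```

View pics/w1.png

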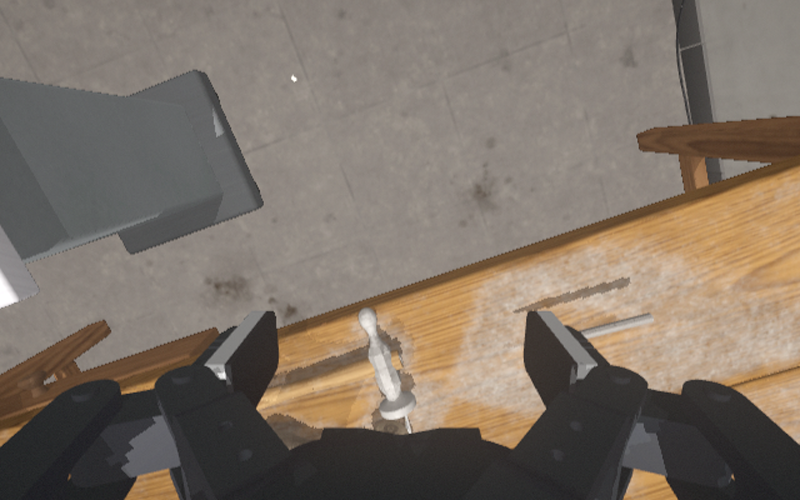

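The rows were refused: every key is needed. The picture, still from the start pose, shows the wrist camera looking towards tool +x, with the fingers low in the frame. I'll view objects from further out.

```bash
python3 -m creep '[{"hand":0,"x":0.031,"y":-0.034,"z":0,"rx":0,"ry":0,"rz":0.03},{"hand":0,"x":0.031,"y":-0.034,"z":0,"rx":0,"ry":0,"rz":0.03},{"hand":0,"x":0.031,"y":-0.034,"z":0,"rx":0,"ry":0,"rz":0.03},{"hand":0,"x":0.031,"y":-0.034,"z":0,"rx":0,"ry":0,"rz":0.03},{"hand":0,"x":0.031,"y":-0.034,"z":0,"rx":0,"ry":0,"rz":0.03},{"hand":0,"x":0.031,"y":-0.034,"z":0,"rx":0,"ry":0,"rz":0.03},{"hand":0,"x":0.031,"y":-0.034,"z":0,"rx":0,"ry":0,"rz":0.03},{"hand":0,"x":0.031,"y":-0.034,"z":0,"rx":0,"ry":0,"rz":0.03},{"hand":0,"x":0.031,"y":-0.034,"z":0,"rx":0,"ry":0,"rz":0.03},{"hand":0,"x":0.031,"y":-0.034,"z":0,"rx":0,"ry":0,"rz":0.03},{"hand":0,"x":0.04,"y":0,"z":0.02,"rx":0,"ry":0,"rz":0},{"hand":0,"x":0,"y":0,"z":0,"rx":0,"ry":0,"rz":0}]' 40
python3 - <<'E'
from h import *
import pickle
f=grab_frame("wrist");pickle.dump(f,open("w1.pkl","wb"));save("w1b.png",f["image"],1.25);print(sense()["tool_pos"],sense()["orientation"])
E
```

```text
time: 1.4
tool_pos: [0.547, 0.2005, 0.2521]
orientation: [0.022, 1.0, 0.0, 0.002]
force: [0.3, 1.0, -0.1]
gripper_width: 0.0852
[0.54437571 0.20123105 0.25140992] [2.12633904e-02 9.99773526e-01 2.76002403e-04 8.30196916e-04]
```

View pics/w1b.png

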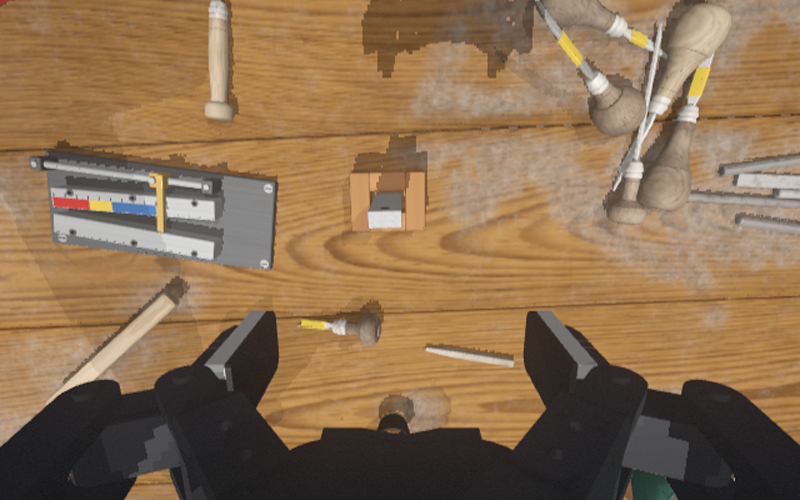

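w1b shows:
- Blank top face at (385,216), its robot-side face above that, and the plain block around it.
- Gauge plate corners about (52,150), (277,180), (272,270) and (52,240). Pointer arm at (158,200).
- Bands on the near rail at y≈205.

Now measuring with masks.

```bash
cat > m.py <<'E'
from h import *
def hsv(f): return cv2.cvtColor(f["image"],cv2.COLOR_RGB2HSV)
def big(m,box=None):
    m=m.astype(np.uint8)
    if box: k=np.zeros_like(m);u0,v0,u1,v1=box;k[v0:v1,u0:u1]=1;m=m*k
    m=cv2.morphologyEx(m,cv2.MORPH_OPEN,np.ones((2,2)))
    n,l,st,_=cv2.connectedComponentsWithStats(m);i=1+np.argmax(st[1:,4])
    return (l==i).astype(np.uint8),st[i]
def wrect(f,m,z):
    v,u=np.nonzero(m)
    # pixel borders -> world plane points
    P=np.concatenate([[ray(f,a+da,b+db,z)[:2] for a,b in zip(u,v)] for da in(-.5,.5) for db in(-.5,.5)])
    return cv2.minAreaRect((P*1000).astype(np.float32))
E
python3 - <<'E'
from m import *
import pickle
f=pickle.load(open("w1.pkl","rb"));H=hsv(f);h,s,v=[H[:,:,i].astype(int) for i in range(3)]
im=f["image"]
B=(280,150,345,190)
print(v[160:186:2,308],s[160:186:2,308]); print(v[173,284:340:2])
m,st=big((v>190)&(s<40),B);print("blank top",st,wrect(f,m,.108))
m,st=big((s<70),(20,110,240,225))
r=wrect(f,cv2.morphologyEx(m,cv2.MORPH_CLOSE,np.ones((9,9))),.010);print("plate",st,r,cv2.boxPoints(r))
for n,c in(("blue",(h>95)&(h<130)&(s>120)),("yel",(h>20)&(h<32)&(s>150)&(v>150)),("red",((h<6)|(h>174))&(s>150)&(v>120))):
    m,st=big(c,(35,140,125 if n!="yel" else 92,180));r=wrect(f,m,.028);print(n,st,r,cv2.boxPoints(r).round(1).tolist())
c=im[100:230,30:350];save("c2.png",c,2.5)
E
```

```text
[112 111 114  71 149 224 220 222 221 221 221 215 203] [ 16  14  16  61   9   2   2   3   2   2   2  52 128]
[208 192 189 188 190 191 220 220 223 223 220 221 220 223 224 221 217 222
 223 216 183 210 209 208 206 206 206 207]
blank top [295 170  27  14 335] ((537.7718505859375, 190.01670837402344), (12.348252296447754, 24.018646240234375), 0.06777703762054443)
plate [   25   122   198    95 12155] ((540.1239013671875, -30.829139709472656), (226.69105529785156, 89.49159240722656), 79.64887237548828) [[ 475.7404   -134.29005 ]
 [ 563.7755   -150.3699  ]
 [ 604.50745    72.631775]
 [ 516.4723     88.711624]]
blue [ 91 163  34   9 202] ((533.625, -38.44232940673828), (38.123565673828125, 8.084047317504883), 82.41189575195312) [[527.0999755859375, -56.79999923706055], [535.0999755859375, -57.900001525878906], [540.0999755859375, -20.100000381469727], [532.0999755859375, -19.0]]
yel [ 73 162  17   7 101] ((529.7899780273438, -67.68830871582031), (19.199356079101562, 8.047064781188965), 80.18441772460938) [[524.2000122070312, -76.5], [532.0999755859375, -77.80000305175781], [535.4000244140625, -58.900001525878906], [527.5, -57.5]]
red [ 44 159  28   9 177] ((526.8423461914062, -93.5622329711914), (31.636465072631836, 8.95607852935791), 82.20641326904297) [[520.2999877929688, -108.5999984741211], [529.0999755859375, -109.80000305175781], [533.4000244140625, -78.5], [524.5999755859375, -77.30000305175781]]
```

View pics/c2.png

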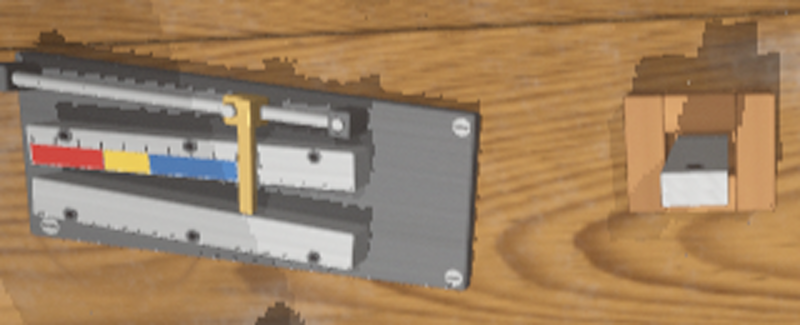

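c2 shows a clean plate outline: right corners at (477,114) and (467,289), bottom-left near (32,236). The pointer's rear face is at about x=255, and the blank top spans (662–728, 168–206).

Run:
```python
from m import *
import pickle
f=pickle.load(open("w1.pkl","rb"));q=lambda x,y,z:ray(f,30+x/2.5-.3,100+y/2.5-.3,z)[:2]*1000
A,B,C=q(479,114,.01),q(469,290,.01),q(31,236,.01)
print("plate",A,B,C,np.linalg.norm(A-B),np.linalg.norm(B-C))
for P,Q in((B,A),(B,C)):print(np.degrees(np.arctan2(*(Q-P)[::-1])))
print("block",q(626,95,.034),q(776,95,.034),q(626,211,.034),q(776,212,.034))
print("pointer rear",q(256,105,.035),q(253,212,.035))
print("rail ends",q(355,152,.028),q(355,192,.028),q(354,233,.028),q(354,270,.028))
print("rail far ends",q(30,125,.028),q(30,165,.028),q(32,179,.028),q(32,205,.028))
print(sense()["tool_pos"])
```

```text
plate [516.49457805  86.775576  ] [601.64381866  71.331254  ] [ 565.26659769 -136.24858162] 86.53854781587397 210.74318579387767
169.7194887700473
-99.93983654139058
block [508.91030325 158.47969262] [511.71428972 223.17503112] [560.07581795 154.59550792] [563.44163847 221.74754987]
pointer rear [506.16242752  -1.40619491] [553.10001117 -11.9579723 ]
rail ends [529.20913737  34.78254185] [547.29700036  31.82079556] [566.3150076   28.24477643] [583.94499595  25.35226728]
rail far ends [ 511.02468701 -107.2154359 ] [ 528.72151485 -111.99335335] [ 535.06338037 -112.79342247] [ 546.92275493 -115.98751171]
[0.54437571 0.20123105 0.25140992]
```

The gauge comes out consistent: origin (0.5567, 0.0312), x axis at -100.1°. The blank is at (0.537, 0.190), yaw about 87.5°, which is the current tool yaw. Descending to grasp.

```bash
python3 -m creep '[{"hand":0,"x":-0.007,"y":-0.011,"z":-0.02,"rx":0,"ry":0,"rz":0},{"hand":0,"x":0,"y":0,"z":-0.04,"rx":0,"ry":0,"rz":0},{"hand":0,"x":0,"y":0,"z":-0.04,"rx":0,"ry":0,"rz":0},{"hand":0,"x":0,"y":0,"z":-0.04,"rx":0,"ry":0,"rz":0},{"hand":0,"x":0,"y":0,"z":-0.04,"rx":0,"ry":0,"rz":0},{"hand":0,"x":0,"y":0,"z":-0.023,"rx":0,"ry":0,"rz":0},{"hand":0,"x":0,"y":0,"z":0,"rx":0,"ry":0,"rz":0},{"hand":0,"x":0,"y":0,"z":0,"rx":0,"ry":0,"rz":0}]' 40
python3 - <<'E'
from h import *
f=grab_frame("wrist");save("w2.png",f["image"][140:400,140:500],1.8);print(sense()["orientation"],sense()["force"])
E
```

```text
time: 2.25
tool_pos: [0.5338, 0.1916, 0.0486]
orientation: [0.019, 1.0, -0.0, -0.0]
force: [-0.8, 0.3, -0.1]
gripper_width: 0.0852
[1.95731909e-02 9.99808120e-01 2.33656403e-04 7.47371302e-04] [0.56821016 0.04119062 0.65600366]
```

View pics/w2.png

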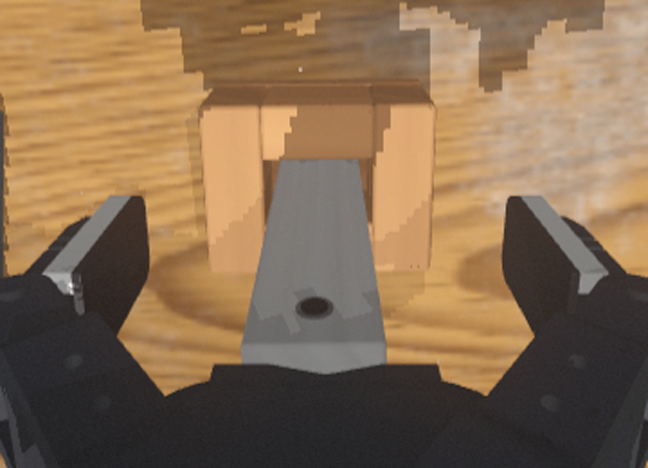

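w2: the blank stands centred between the open pads, about 2 mm towards -y. Correcting and closing.

```bash
python3 -m creep '[{"hand":0,"x":0.003,"y":-0.002,"z":0.001,"rx":0,"ry":0,"rz":0},{"hand":255,"x":0,"y":0,"z":0,"rx":0,"ry":0,"rz":0},{"hand":255,"x":0,"y":0,"z":0,"rx":0,"ry":0,"rz":0},{"hand":255,"x":0,"y":0,"z":0,"rx":0,"ry":0,"rz":0},{"hand":255,"x":0,"y":0,"z":0,"rx":0,"ry":0,"rz":0},{"hand":255,"x":0,"y":0,"z":0,"rx":0,"ry":0,"rz":0},{"hand":255,"x":0,"y":0,"z":0,"rx":0,"ry":0,"rz":0},{"hand":255,"x":0,"y":0,"z":0,"rx":0,"ry":0,"rz":0},{"hand":255,"x":0,"y":0,"z":0,"rx":0,"ry":0,"rz":0},{"hand":255,"x":0,"y":0,"z":0,"rx":0,"ry":0,"rz":0}]' 50; python3 -c "
from h import *
s=sense();print(s['tool_pos'],s['orientation'],s['force'],s['wrist_torque'])"
```

```text
time: 3.3
tool_pos: [0.5378, 0.1893, 0.0496]
orientation: [0.02, 1.0, 0.0, 0.0]
force: [-0.3, 1.1, 3.4]
gripper_width: 0.0237
[0.53779986 0.18932539 0.0495541 ] [1.98191041e-02 9.99803549e-01 1.92205916e-04 1.71520477e-04] [-0.251811    1.10463934  3.40004612] [ 0.19052071  0.08924781 -0.05452681]
```

```bash
python3 -m creep '[{"hand":255,"x":0,"y":0,"z":0.02,"rx":0,"ry":0,"rz":0},{"hand":255,"x":0,"y":0,"z":0.03,"rx":0,"ry":0,"rz":0},{"hand":255,"x":0,"y":0,"z":0.01,"rx":0,"ry":0,"rz":0},{"hand":255,"x":0.0057,"y":-0.0341,"z":0,"rx":0,"ry":0,"rz":-0.0342},{"hand":255,"x":0.0057,"y":-0.0341,"z":0,"rx":0,"ry":0,"rz":-0.0342},{"hand":255,"x":0.0057,"y":-0.0341,"z":0,"rx":0,"ry":0,"rz":-0.0342},{"hand":255,"x":0.0057,"y":-0.0341,"z":0,"rx":0,"ry":0,"rz":-0.0342},{"hand":255,"x":0,"y":0,"z":0,"rx":0,"ry":0,"rz":0},{"hand":255,"x":0,"y":0,"z":0,"rx":0,"ry":0,"rz":0}]'
python3 - <<'E'
from h import *
import pickle
f=grab_frame("wrist");pickle.dump(f,open("w3.pkl","wb"));im=f["image"].copy()
O=np.array([.5567,.0312]);a=np.radians(-100.1);ex=np.array([np.cos(a),np.sin(a)]);ey=np.array([-ex[1],ex[0]])
for x,y,z in[(-47,-50,10),(-47,38,10),(163,-50,10),(163,38,10),(0,10,28),(0,-10,28),(145,2.75,28),(145,-2.75,28)]:
    p=proj(f,[*(O+ex*x/1e3+ey*y/1e3),z/1e3]);print(x,y,p.round(1));cv2.circle(im,tuple(int(round(c)) for c in p),2,(255,0,255),1)
save("w3.png",im,1.25);s=sense();print(s['tool_pos'],s['orientation'],s['force'],s["wrist_torque"],s["gripper_width"])
E
```

```text
time: 4.2
tool_pos: [0.5599, 0.0519, 0.1082]
orientation: [0.089, 0.996, 0.0, -0.001]
force: [0.0, 0.1, -2.3]
gripper_width: 0.0237
-47 -50 [356.8 133.7]
-47 38 [353.8 247.4]
163 -50 [ 64.9 134.1]
163 38 [ 87.5 247.6]
0 10 [291.3 221.1]
0 -10 [290.6 193.9]
145 2.75 [ 86.3 211.6]
145 -2.75 [ 84.8 204.1]
[0.55982156 0.0527223  0.10839862] [ 8.83879749e-02  9.96085769e-01  1.27852263e-04 -8.30911785e-04] [-0.37574536 -0.45466399 -2.36065405] [ 0.01456232  0.0067885  -0.00991176] 0.023492668767774092
```

View pics/w3.png

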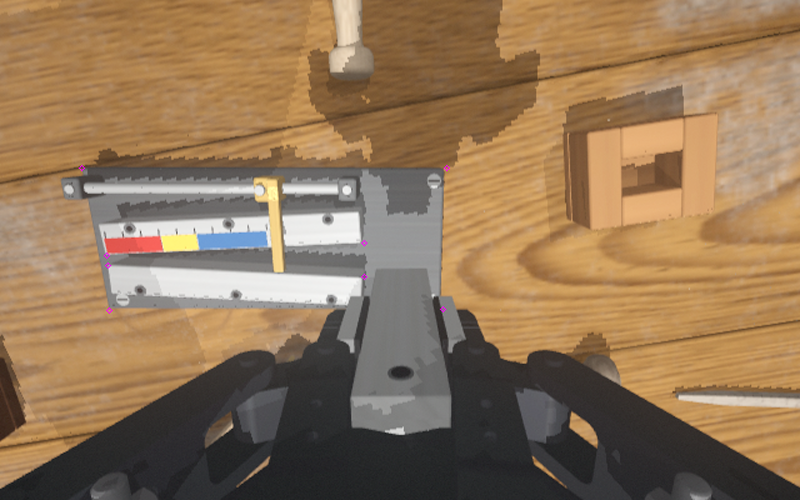

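w3: the predicted gauge corners (magenta) sit on the real ones to about 1 px. The blank hangs straight, with its foot edge at (371–431, 269) and its top face at rows 397–433.

```bash
cat >> h.py <<'E'
O=np.array([.5567,.0312]);_a=np.radians(-100.1);ex=np.array([np.cos(_a),np.sin(_a)]);ey=np.array([-ex[1],ex[0]])
def G(p): d=np.array(p[:2])-O;return np.array([d@ex,d@ey])*1000
E
python3 - <<'E'
from h import *
import pickle
f=pickle.load(open("w3.pkl","rb"));im=f["image"]
g=im.mean(2).astype(int)
print("col 320 rows 205-225",g[205:226,318]);print("rows 308-352",g[308:352,310])
for n,u,v,z in(("footL",371,269,.0668),("footR",431,269,.0668),("topfrontL",352,397,.1668),("topfrontR",450,397,.1668),("topback",400,433,.1668)):
    print(n,G(ray(f,u/1.25-.1,v/1.25-.1,z)).round(1))
print("tcp",G(sense()["tool_pos"]))
f=grab_frame("top");p=[proj(f,[.56,.0527,.167]),proj(f,[*O,.01])];print(p)
E
```

```text
col 320 rows 205-225 [151 152 153 152 152 150 150 151 151 144 127 122 123 122 122 122 123 123
 122 122 124]
rows 308-352 [118 115 116 117 116 118 116 118 127 145 155 157 158 157 156 157 155 156
 156 157 155 157 156 146 128 128 128 129 128 128 128 127 127 126 126 127
 176 187  80  40  41  45  42  41]
footL [-7.  -6.9]
footR [-35.1  -6.9]
topfrontL [-9.7 -7.6]
topfrontR [-32.5  -7.6]
topback [-20.8   2.3]
tcp [-21.73618725  -0.70110405]
[array([281.13835323, 188.59040261]), array([292.8594354, 196.8621706])]
```

```bash
python3 -m creep '[{"hand":255,"x":0.0008,"y":0,"z":-0.015,"rx":0,"ry":0,"rz":0},{"hand":255,"x":0,"y":0,"z":-0.02,"rx":0,"ry":0,"rz":0},{"hand":255,"x":0,"y":0,"z":-0.015,"rx":0,"ry":0,"rz":0},{"hand":255,"x":0,"y":0,"z":-0.003,"rx":0,"ry":0,"rz":0},{"hand":255,"x":0,"y":0,"z":0,"rx":0,"ry":0,"rz":0},{"hand":255,"x":0,"y":0,"z":0,"rx":0,"ry":0,"rz":0}]'
python3 -c "
from h import *
for i in range(3):
  s=sense();print(s['tool_pos'],G(s['tool_pos']),s['force'].round(2),s['wrist_torque'].round(3));grab_frame('wrist')"
```

```text
time: 4.9
tool_pos: [0.5617, 0.0533, 0.057]
orientation: [0.088, 0.996, 0.0, 0.001]
force: [1.0, 1.2, -2.0]
gripper_width: 0.0234
[0.56174057 0.05332514 0.05701705] [-22.66622112   1.08244052] [ 1.    1.19 -1.97] [-0.029 -0.084  0.016]
[0.56199323 0.05314676 0.05725345] [-22.53490901   1.36247502] [ 0.77 -0.02 -2.49] [ 0.018 -0.033 -0.009]
[0.56208361 0.05300755 0.05734636] [-22.41371192   1.47585699] [ 0.26 -0.26 -2.37] [-0.003 -0.045 -0.001]
```

```bash
python3 -m creep '[{"hand":255,"x":-0.001,"y":0,"z":-0.003,"rx":0,"ry":0,"rz":0},{"hand":255,"x":0,"y":0,"z":-0.001,"rx":0,"ry":0,"rz":0},{"hand":255,"x":0,"y":0,"z":-0.001,"rx":0,"ry":0,"rz":0},{"hand":255,"x":0,"y":0,"z":0,"rx":0,"ry":0,"rz":0},{"hand":255,"x":0,"y":0,"z":0,"rx":0,"ry":0,"rz":0}]'
cat > s.py <<'E'
from h import *
for i in range(3):
  s=sense();F=s['force'];print(G(s['tool_pos']).round(2),s['tool_pos'][2].round(4),"F gx,gy,z",(F[:2]@ex).round(2),(F[:2]@ey).round(2),F[2].round(2),s['wrist_torque'].round(3));
  if i<2: grab_frame('wrist')
E
python3 s.py
```

```text
time: 5.55
tool_pos: [0.5603, 0.0527, 0.0516]
orientation: [0.088, 0.996, 0.0, 0.0]
force: [-1.5, -0.3, 1.6]
gripper_width: 0.0234
[-21.79  -0.27] 0.0516 F gx,gy,z 0.54 -1.4 1.56 [-0.065  0.364 -0.006]
[-21.79  -0.24] 0.0516 F gx,gy,z 0.01 -1.0 2.57 [-0.084  0.319  0.009]
[-21.79  -0.24] 0.0516 F gx,gy,z 0.43 -1.57 2.49 [-0.057  0.427 -0.016]
```

The foot touched at TCP z=0.0516 with about 5 N. I'll ease up slightly and slide along gauge x into the mouth.

```bash
python3 -m creep '[{"hand":255,"x":0,"y":0,"z":0.0004,"rx":0,"ry":0,"rz":0},{"hand":255,"x":-0.0009,"y":-0.0049,"z":0,"rx":0,"ry":0,"rz":0},{"hand":255,"x":-0.0009,"y":-0.0049,"z":0,"rx":0,"ry":0,"rz":0},{"hand":255,"x":-0.0009,"y":-0.0049,"z":0,"rx":0,"ry":0,"rz":0},{"hand":255,"x":-0.0009,"y":-0.0049,"z":0,"rx":0,"ry":0,"rz":0},{"hand":255,"x":-0.0009,"y":-0.0049,"z":0,"rx":0,"ry":0,"rz":0},{"hand":255,"x":-0.0009,"y":-0.0049,"z":0,"rx":0,"ry":0,"rz":0},{"hand":255,"x":0,"y":0,"z":0,"rx":0,"ry":0,"rz":0},{"hand":255,"x":0,"y":0,"z":0,"rx":0,"ry":0,"rz":0}]'; python3 s.py
```

```text
time: 6.55
tool_pos: [0.5548, 0.0231, 0.0516]
orientation: [0.088, 0.996, 0.0, -0.0]
force: [-0.3, 0.5, -2.1]
gripper_width: 0.0238
[ 8.33 -0.48] 0.0516 F gx,gy,z -0.44 -0.39 -2.08 [ 0.001  0.031 -0.017]
[ 8.14 -0.51] 0.0516 F gx,gy,z -0.21 0.78 -2.82 [-0.015  0.044  0.052]
[ 8.02 -0.48] 0.0517 F gx,gy,z -0.34 0.59 -2.75 [ 0.009 -0.048  0.003]
```

```bash
python3 -m creep '[{"hand":255,"x":-0.0008,"y":-0.0049,"z":-0.0001,"rx":0,"ry":0,"rz":0},{"hand":255,"x":-0.0008,"y":-0.0049,"z":0,"rx":0,"ry":0,"rz":0},{"hand":255,"x":-0.0008,"y":-0.0049,"z":0,"rx":0,"ry":0,"rz":0},{"hand":255,"x":-0.0008,"y":-0.0049,"z":0,"rx":0,"ry":0,"rz":0},{"hand":255,"x":-0.0008,"y":-0.0049,"z":0,"rx":0,"ry":0,"rz":0},{"hand":255,"x":-0.0008,"y":-0.0049,"z":0,"rx":0,"ry":0,"rz":0},{"hand":255,"x":-0.0009,"y":-0.0049,"z":0,"rx":0,"ry":0,"rz":0},{"hand":255,"x":-0.0009,"y":-0.0049,"z":0,"rx":0,"ry":0,"rz":0},{"hand":255,"x":0,"y":0,"z":0,"rx":0,"ry":0,"rz":0},{"hand":255,"x":0,"y":0,"z":0,"rx":0,"ry":0,"rz":0}]'; python3 s.py
```

```text
time: 7.65
tool_pos: [0.5483, -0.0162, 0.0516]
orientation: [0.088, 0.996, -0.0, 0.0]
force: [-0.2, -0.0, -2.5]
gripper_width: 0.0233
[48.13  0.05] 0.0516 F gx,gy,z 0.04 -0.15 -2.52 [0.008 0.057 0.04 ]
[47.96  0.05] 0.0516 F gx,gy,z 0.23 0.27 -1.83 [-0.05   0.008  0.013]
[47.83  0.  ] 0.0516 F gx,gy,z -0.08 1.11 -1.47 [-0.052  0.026 -0.022]
```

```bash
python3 -m creep '[{"hand":255,"x":-0.0005,"y":-0.003,"z":0,"rx":0,"ry":0,"rz":0},{"hand":255,"x":-0.0005,"y":-0.003,"z":0,"rx":0,"ry":0,"rz":0},{"hand":255,"x":-0.0005,"y":-0.003,"z":0,"rx":0,"ry":0,"rz":0},{"hand":255,"x":0,"y":0,"z":0,"rx":0,"ry":0,"rz":0},{"hand":255,"x":0,"y":0,"z":0,"rx":0,"ry":0,"rz":0}]'; python3 s.py; python3 -m creep '[{"hand":255,"x":-0.0002,"y":-0.001,"z":0,"rx":0,"ry":0,"rz":0},{"hand":255,"x":-0.0002,"y":-0.001,"z":0,"rx":0,"ry":0,"rz":0},{"hand":255,"x":-0.0002,"y":-0.001,"z":0,"rx":0,"ry":0,"rz":0},{"hand":255,"x":0,"y":0,"z":0,"rx":0,"ry":0,"rz":0}]'; python3 s.py
```

```text
time: 8.25
tool_pos: [0.5468, -0.0252, 0.0516]
orientation: [0.088, 0.996, -0.0, 0.0]
force: [-0.2, -0.1, -0.8]
gripper_width: 0.0236
[57.25  0.15] 0.0516 F gx,gy,z 0.18 -0.17 -0.81 [-0.086 -0.044  0.013]
[57.15  0.11] 0.0516 F gx,gy,z -0.35 1.31 -2.05 [-0.104 -0.052 -0.017]
[57.08  0.1 ] 0.0516 F gx,gy,z -0.1 0.26 -1.63 [-0.044 -0.024  0.044]
time: 8.75
tool_pos: [0.5464, -0.0279, 0.0517]
orientation: [0.088, 0.996, 0.0, 0.0]
force: [1.6, 0.1, -1.7]
gripper_width: 0.0234
[59.98  0.17] 0.0517 F gx,gy,z -0.41 1.58 -1.71 [ 0.188 -0.208  0.003]
[59.99  0.16] 0.0517 F gx,gy,z -1.16 1.21 -3.64 [ 0.162 -0.245  0.03 ]
[59.97  0.17] 0.0517 F gx,gy,z -1.11 0.72 -1.42 [ 0.154 -0.24   0.022]
```

```bash
python3 -m creep '[{"hand":255,"x":-0.0002,"y":-0.001,"z":0,"rx":0,"ry":0,"rz":0},{"hand":255,"x":-0.0002,"y":-0.001,"z":0,"rx":0,"ry":0,"rz":0},{"hand":255,"x":-0.0002,"y":-0.001,"z":0,"rx":0,"ry":0,"rz":0},{"hand":255,"x":0,"y":0,"z":0,"rx":0,"ry":0,"rz":0}]'; python3 s.py
```

```text
time: 9.25
tool_pos: [0.5459, -0.031, 0.0518]
orientation: [0.088, 0.996, 0.0, 0.0]
force: [2.2, 0.7, -1.9]
gripper_width: 0.0234
[63.11  0.24] 0.0518 F gx,gy,z -1.1 2.06 -1.92 [ 0.24  -0.451 -0.021]
[63.13  0.23] 0.0517 F gx,gy,z -1.5 1.22 -2.55 [ 0.232 -0.499  0.039]
[63.11  0.22] 0.0518 F gx,gy,z -1.36 2.93 -1.83 [ 0.246 -0.5    0.002]
```

The side force is +y, so it rubs the near rail only. Easing it sideways towards +y.

```bash
python3 -m creep '[{"hand":255,"x":0.0006,"y":-0.0001,"z":0,"rx":0,"ry":0,"rz":0},{"hand":255,"x":0,"y":0,"z":0,"rx":0,"ry":0,"rz":0},{"hand":255,"x":0,"y":0,"z":0,"rx":0,"ry":0,"rz":0}]'; python3 s.py;  python3 -m creep '[{"hand":255,"x":-0.0002,"y":-0.001,"z":0,"rx":0,"ry":0,"rz":0},{"hand":255,"x":-0.0002,"y":-0.001,"z":0,"rx":0,"ry":0,"rz":0},{"hand":255,"x":0,"y":0,"z":0,"rx":0,"ry":0,"rz":0},{"hand":255,"x":0,"y":0,"z":0,"rx":0,"ry":0,"rz":0}]'; python3 s.py
```

```text
time: 9.65
tool_pos: [0.546, -0.0311, 0.0516]
orientation: [0.088, 0.996, -0.0, -0.0]
force: [1.4, 0.9, -1.4]
gripper_width: 0.0235
[63.17  0.36] 0.0516 F gx,gy,z -1.13 1.19 -1.39 [ 0.035 -0.167  0.036]
[63.17  0.35] 0.0516 F gx,gy,z -1.13 1.12 -1.44 [-0.007 -0.178  0.015]
[63.18  0.4 ] 0.0516 F gx,gy,z -0.8 0.15 -0.58 [ 0.03  -0.178 -0.025]
time: 10.15
tool_pos: [0.5457, -0.0329, 0.0516]
orientation: [0.088, 0.996, 0.0, -0.0]
force: [0.3, 1.3, -1.0]
gripper_width: 0.023
[65.05  0.44] 0.0516 F gx,gy,z -1.31 0.03 -1.01 [ 0.302 -0.168 -0.008]
[65.05  0.44] 0.0516 F gx,gy,z -1.03 1.08 -1.96 [ 0.363 -0.164 -0.046]
[65.04  0.44] 0.0516 F gx,gy,z -1.62 0.77 -0.44 [ 0.306 -0.166 -0.039]
```

```bash
python3 -m creep '[{"hand":255,"x":-0.0001,"y":-0.001,"z":0,"rx":0,"ry":0,"rz":0},{"hand":255,"x":-0.0001,"y":-0.001,"z":0,"rx":0,"ry":0,"rz":0},{"hand":255,"x":0,"y":0,"z":0,"rx":0,"ry":0,"rz":0}]'; python3 s.py;  python3 -m creep '[{"hand":255,"x":-0.0002,"y":-0.001,"z":0,"rx":0,"ry":0,"rz":0},{"hand":255,"x":-0.0002,"y":-0.001,"z":0,"rx":0,"ry":0,"rz":0},{"hand":255,"x":0,"y":0,"z":0,"rx":0,"ry":0,"rz":0}]'; python3 s.py
```

```text
time: 10.55
tool_pos: [0.5455, -0.0351, 0.0516]
orientation: [0.088, 0.996, 0.0, -0.0]
force: [0.1, 1.9, -0.4]
gripper_width: 0.0235
[67.22  0.57] 0.0516 F gx,gy,z -1.85 -0.25 -0.37 [ 0.264 -0.081  0.01 ]
[67.21  0.55] 0.0516 F gx,gy,z -1.99 0.28 -0.22 [ 0.263 -0.108 -0.038]
[67.2   0.57] 0.0516 F gx,gy,z -0.13 0.15 -0.39 [ 0.269 -0.031 -0.022]
time: 10.95
tool_pos: [0.5452, -0.0368, 0.0517]
orientation: [0.088, 0.996, 0.0, 0.0]
force: [1.2, 2.5, -1.0]
gripper_width: 0.0234
[68.95  0.64] 0.0517 F gx,gy,z -2.68 0.75 -0.99 [ 0.619 -0.146  0.013]
[68.94  0.57] 0.0516 F gx,gy,z -2.78 0.06 -0.93 [ 0.654 -0.17  -0.008]
[68.95  0.58] 0.0516 F gx,gy,z -3.05 0.1 -0.87 [ 0.651 -0.153 -0.025]
```

```bash
python3 -m creep '[{"hand":255,"x":-0.0002,"y":-0.001,"z":0,"rx":0,"ry":0,"rz":0},{"hand":255,"x":0,"y":0,"z":0,"rx":0,"ry":0,"rz":0}]'; python3 s.py;  python3 -m creep '[{"hand":255,"x":-0.0001,"y":-0.0005,"z":0,"rx":0,"ry":0,"rz":0},{"hand":255,"x":0,"y":0,"z":0,"rx":0,"ry":0,"rz":0}]'; python3 s.py
```

```text
time: 11.25
tool_pos: [0.5451, -0.0375, 0.0516]
orientation: [0.088, 0.996, 0.001, 0.0]
force: [1.4, 4.9, -1.3]
gripper_width: 0.023
[69.64  0.59] 0.0516 F gx,gy,z -5.12 0.52 -1.35 [ 1.134 -0.307  0.013]
[69.67  0.58] 0.0516 F gx,gy,z -4.67 0.51 -1.41 [ 1.204 -0.293  0.014]
[69.67  0.57] 0.0516 F gx,gy,z -5.06 -0.14 0.21 [ 1.203 -0.317  0.057]
time: 11.55
tool_pos: [0.545, -0.0378, 0.0516]
orientation: [0.088, 0.996, 0.001, 0.0]
force: [1.1, 5.7, -0.6]
gripper_width: 0.0235
[69.93  0.58] 0.0516 F gx,gy,z -5.76 0.05 -0.61 [ 1.389 -0.361 -0.009]
[69.94  0.59] 0.0516 F gx,gy,z -5.89 -0.42 -0.06 [ 1.335 -0.384  0.015]
[69.95  0.59] 0.0516 F gx,gy,z -5.46 0.1 -1.39 [ 1.376 -0.367 -0.008]
```

```bash
python3 -m creep '[{"hand":255,"x":-0.0001,"y":-0.0006,"z":0,"rx":0,"ry":0,"rz":0},{"hand":255,"x":0,"y":0,"z":0,"rx":0,"ry":0,"rz":0},{"hand":255,"x":0,"y":0,"z":0,"rx":0,"ry":0,"rz":0}]'; python3 s.py
python3 -m creep '[{"hand":255,"x":0.0003,"y":0.002,"z":0,"rx":0,"ry":0,"rz":0},{"hand":255,"x":0.0005,"y":0.003,"z":0,"rx":0,"ry":0,"rz":0},{"hand":255,"x":0.0009,"y":0.005,"z":0,"rx":0,"ry":0,"rz":0},{"hand":255,"x":0.0018,"y":0.01,"z":0,"rx":0,"ry":0,"rz":0},{"hand":255,"x":0.0018,"y":0.01,"z":0,"rx":0,"ry":0,"rz":0},{"hand":255,"x":0.0018,"y":0.01,"z":0,"rx":0,"ry":0,"rz":0},{"hand":255,"x":0.0018,"y":0.01,"z":0,"rx":0,"ry":0,"rz":0},{"hand":255,"x":0.0018,"y":0.01,"z":0,"rx":0,"ry":0,"rz":0},{"hand":255,"x":0.0018,"y":0.01,"z":0,"rx":0,"ry":0,"rz":0},{"hand":255,"x":0.0018,"y":0.01,"z":0,"rx":0,"ry":0,"rz":0},{"hand":255,"x":0.0018,"y":0.01,"z":0,"rx":0,"ry":0,"rz":0},{"hand":255,"x":0,"y":0,"z":0,"rx":0,"ry":0,"rz":0}]'; python3 s.py
```

```text
time: 11.95
tool_pos: [0.5449, -0.038, 0.0516]
orientation: [0.088, 0.996, 0.001, 0.0]
force: [2.4, 7.3, -0.6]
gripper_width: 0.0238
[70.23  0.58] 0.0516 F gx,gy,z -7.59 1.11 -0.57 [ 1.527 -0.409  0.017]
[70.22  0.59] 0.0517 F gx,gy,z -6.48 0.76 -0.11 [ 1.57  -0.388 -0.019]
[70.24  0.58] 0.0516 F gx,gy,z -7.17 -0.18 -0.25 [ 1.541 -0.391 -0.005]
time: 13.25
tool_pos: [0.5611, 0.0527, 0.0516]
orientation: [0.087, 0.996, 0.001, 0.0]
force: [-0.1, 0.9, -1.0]
gripper_width: 0.0233
[-21.95   0.58] 0.0516 F gx,gy,z -0.89 -0.28 -0.96 [ 0.188 -0.027 -0.042]
[-21.36   0.61] 0.0516 F gx,gy,z -1.29 -0.88 0.23 [ 0.187 -0.055  0.019]
[-20.86   0.62] 0.0516 F gx,gy,z -0.13 -0.36 -0.14 [ 0.246 -0.039 -0.062]
```

```bash
python3 -m creep '[{"hand":255,"x":0,"y":0,"z":0.02,"rx":0,"ry":0,"rz":0},{"hand":255,"x":0,"y":0,"z":0.03,"rx":0,"ry":0,"rz":0},{"hand":255,"x":0,"y":0,"z":0.03,"rx":0,"ry":0,"rz":0},{"hand":255,"x":0,"y":0,"z":0.01,"rx":0,"ry":0,"rz":0},{"hand":255,"x":0,"y":0,"z":0,"rx":0,"ry":0,"rz":0},{"hand":255,"x":0,"y":0,"z":0,"rx":0,"ry":0,"rz":0}]'
python3 - <<'E'
from h import *
import pickle
f=grab_frame("wrist");pickle.dump(f,open("w4.pkl","wb"));save("w4.png",f["image"][100:260,20:340],2.5)
E
python3 s.py
```

```text
time: 13.95
tool_pos: [0.5601, 0.0507, 0.1403]
orientation: [0.088, 0.996, -0.0, -0.001]
force: [-0.7, 0.1, -2.8]
gripper_width: 0.0232
[-19.84  -0.44] 0.1398 F gx,gy,z -0.04 -0.54 -2.31 [-0.001 -0.001  0.028]
[-19.87  -0.58] 0.1397 F gx,gy,z -0.12 -0.24 -3.23 [-0.009  0.052  0.093]
[-19.94  -0.54] 0.1397 F gx,gy,z 0.58 -0.36 -2.31 [-0.007  0.006  0.053]
```

View pics/w4.png

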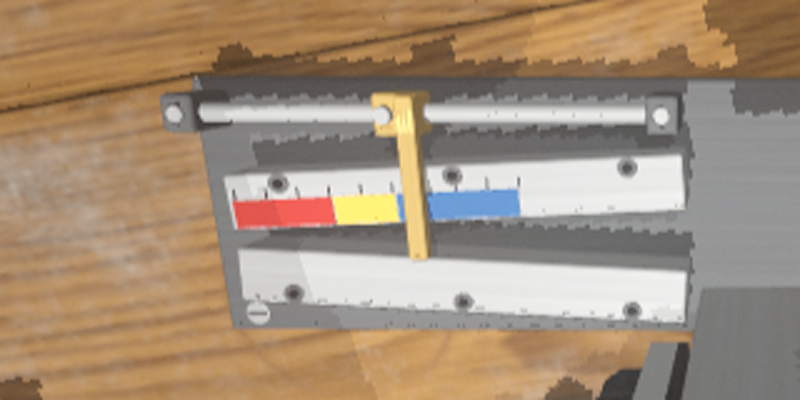

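w4: the pointer's reading edge is at column ≈428 and the blue band runs 398–519, so the reading is about 81 mm, well inside blue. Going to the blue block.

```bash
python3 -m creep '[{"hand":255,"x":-0.0075,"y":-0.039,"z":0,"rx":0,"ry":0,"rz":0},{"hand":255,"x":-0.0075,"y":-0.039,"z":0,"rx":0,"ry":0,"rz":0},{"hand":255,"x":-0.0075,"y":-0.039,"z":0,"rx":0,"ry":0,"rz":0},{"hand":255,"x":-0.0075,"y":-0.039,"z":0,"rx":0,"ry":0,"rz":0},{"hand":255,"x":-0.0075,"y":-0.039,"z":0,"rx":0,"ry":0,"rz":0},{"hand":255,"x":-0.0075,"y":-0.039,"z":0,"rx":0,"ry":0,"rz":0},{"hand":255,"x":-0.0075,"y":-0.039,"z":0,"rx":0,"ry":0,"rz":0},{"hand":255,"x":-0.0075,"y":-0.039,"z":0,"rx":0,"ry":0,"rz":0},{"hand":255,"x":0,"y":0,"z":0,"rx":0,"ry":0,"rz":0},{"hand":255,"x":0,"y":0,"z":0,"rx":0,"ry":0,"rz":0},{"hand":255,"x":0,"y":0,"z":0,"rx":0,"ry":0,"rz":0}]'
python3 - <<'E'
from m import *
import pickle
f=grab_frame("wrist");pickle.dump(f,open("w5.pkl","wb"));save("w5.png",f["image"],1.25)
s=sense();print(s["tool_pos"],s["orientation"],s["gripper_width"])
H=hsv(f);h,sa,v=[H[:,:,i].astype(int) for i in range(3)]
m=((h>95)&(h<130)&(sa>110)&(v>90)).astype(np.uint8)
n,l,st,c=cv2.connectedComponentsWithStats(m)
for i in range(1,n):
    if st[i,4]>60: r=wrect(f,l==i,.034);print(st[i],r,cv2.boxPoints(r).round(1).tolist())
E
```

```text
time: 15.2
tool_pos: [0.5004, -0.2599, 0.1407]
orientation: [0.088, 0.996, 0.001, -0.001]
force: [-0.1, -0.0, -1.4]
gripper_width: 0.0234
[ 0.50068329 -0.25965883  0.14099084] [ 8.75379454e-02  9.96160831e-01  5.85576955e-04 -6.02781316e-04] 0.02317071072308058
[315 101  29  53 791] ((448.82867431640625, -244.4053192138672), (37.763038635253906, 12.45206356048584), 7.655858993530273) [[429.29998779296875, -240.8000030517578], [430.8999938964844, -253.10000610351562], [468.3999938964844, -248.10000610351562], [466.70001220703125, -235.6999969482422]]
[254 121  31  52 776] ((454.9552001953125, -291.10211181640625), (38.745235443115234, 12.57776165008545), 7.3752031326293945) [[434.8999938964844, -287.3999938964844], [436.6000061035156, -299.79998779296875], [475.0, -294.8999938964844], [473.3999938964844, -282.3999938964844]]
[596 181  31  11 269] ((530.7013549804688, -36.44395446777344), (22.855976104736328, 8.73560905456543), 79.95368957519531) [[524.4000244140625, -46.900001525878906], [533.0, -48.5], [537.0, -26.0], [528.4000244140625, -24.399999618530273]]
[577 183   8  10  63] ((527.7416381835938, -59.96855926513672), (5.9044189453125, 7.9606242179870605), 79.95401000976562) [[523.2999877929688, -62.20000076293945], [531.0999755859375, -63.599998474121094], [532.2000122070312, -57.79999923706055], [524.2999877929688, -56.400001525878906]]
```

View pics/w5.png

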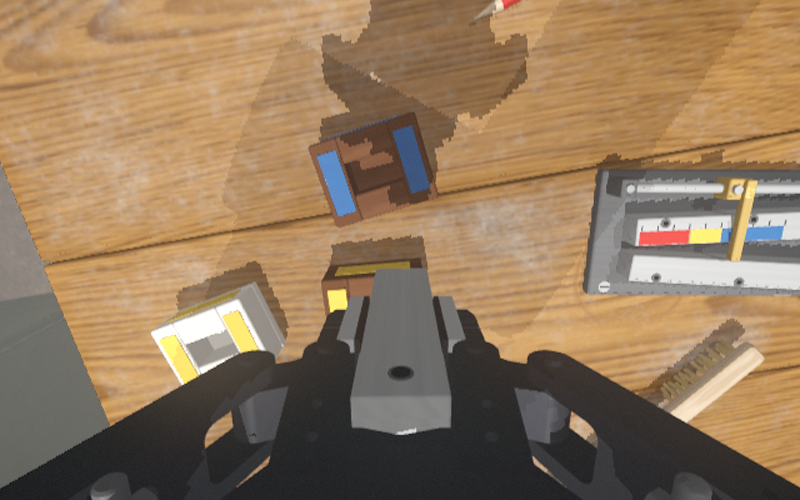

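w5: the blue block is at (372,168), the true yellow one is below it and the white decoy is at (215,335). Pocket centre is (0.4519, -0.2678) and its x axis lies at 97.5°/-82.5°. Moving over it, then lowering to just above the block.

```bash
python3 -m creep '[{"hand":255,"x":-0.012,"y":-0.002,"z":0,"rx":0,"ry":0,"rz":0.077},{"hand":255,"x":-0.012,"y":-0.002,"z":0,"rx":0,"ry":0,"rz":0.077},{"hand":255,"x":-0.012,"y":-0.002,"z":0,"rx":0,"ry":0,"rz":0.077},{"hand":255,"x":-0.012,"y":-0.002,"z":0,"rx":0,"ry":0,"rz":0.076},{"hand":255,"x":0,"y":0,"z":0,"rx":0,"ry":0,"rz":0},{"hand":255,"x":0,"y":0,"z":-0.03,"rx":0,"ry":0,"rz":0},{"hand":255,"x":0,"y":0,"z":-0.02,"rx":0,"ry":0,"rz":0},{"hand":255,"x":0,"y":0,"z":0,"rx":0,"ry":0,"rz":0},{"hand":255,"x":0,"y":0,"z":0,"rx":0,"ry":0,"rz":0},{"hand":255,"x":0,"y":0,"z":0,"rx":0,"ry":0,"rz":0}]'
python3 - <<'E'
from m import *
import pickle
f=grab_frame("wrist");pickle.dump(f,open("w6.pkl","wb"));save("w6.png",f["image"][120:320,180:480],2.6)
s=sense();q=s["orientation"];print(s["tool_pos"],q,s["gripper_width"],"yaw",90-np.degrees(2*np.arctan2(q[0],q[1])))
E
```

```text
time: 16.25
tool_pos: [0.454, -0.2693, 0.0929]
orientation: [-0.065, 0.998, -0.001, 0.001]
force: [0.8, -0.1, -2.0]
gripper_width: 0.0237
[ 0.45404791 -0.26946026  0.09294948] [-6.52306619e-02  9.97869490e-01 -7.68685585e-04  9.22754854e-04] 0.023172417262175463 yaw 97.48019980862261
```

View pics/w6.png

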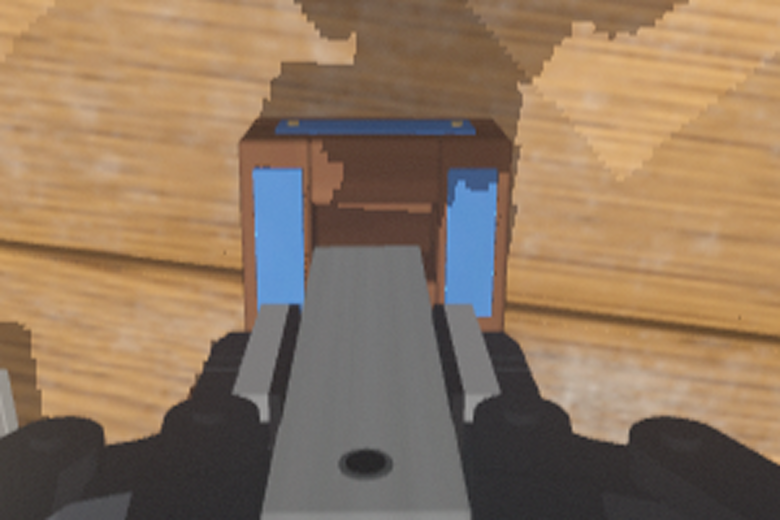

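w6: yaw is aligned. The foot centre is at column 367 against a pocket centre of 375, so it needs about +1.6 mm in y, which agrees with the numbers. Correcting and lowering in.

```bash
python3 -m creep '[{"hand":255,"x":-0.0015,"y":0.0017,"z":0,"rx":0,"ry":0,"rz":0},{"hand":255,"x":0,"y":0,"z":0,"rx":0,"ry":0,"rz":0},{"hand":255,"x":0,"y":0,"z":-0.01,"rx":0,"ry":0,"rz":0},{"hand":255,"x":0,"y":0,"z":-0.01,"rx":0,"ry":0,"rz":0},{"hand":255,"x":0,"y":0,"z":0,"rx":0,"ry":0,"rz":0}]'; python3 -c "
from h import *
s=sense();print(s['force'],s['wrist_torque'])"
python3 -m creep '[{"hand":255,"x":0,"y":0,"z":-0.01,"rx":0,"ry":0,"rz":0},{"hand":255,"x":0,"y":0,"z":-0.008,"rx":0,"ry":0,"rz":0},{"hand":255,"x":0,"y":0,"z":0,"rx":0,"ry":0,"rz":0},{"hand":255,"x":0,"y":0,"z":0,"rx":0,"ry":0,"rz":0}]'; python3 -c "
from h import *
s=sense();print(s['force'],s['wrist_torque'])"
```

```text
time: 16.8
tool_pos: [0.4501, -0.2664, 0.0696]
orientation: [-0.065, 0.998, 0.001, -0.001]
force: [-0.3, -0.4, -2.3]
gripper_width: 0.0231
[-0.26235899 -0.37831753 -2.33729245] [ 0.07267817  0.08936817 -0.02663558]
time: 17.2
tool_pos: [0.4511, -0.2672, 0.0532]
orientation: [-0.065, 0.998, 0.0, -0.0]
force: [0.1, -0.5, -2.6]
gripper_width: 0.0234
[ 0.1259533  -0.48265749 -2.58109885] [ 0.01042485 -0.00251824 -0.02109928]
```

```bash
python3 -m creep '[{"hand":255,"x":0.001,"y":0,"z":-0.002,"rx":0,"ry":0,"rz":0},{"hand":255,"x":0,"y":0,"z":-0.001,"rx":0,"ry":0,"rz":0},{"hand":255,"x":0,"y":0,"z":-0.0005,"rx":0,"ry":0,"rz":0},{"hand":255,"x":0,"y":0,"z":0,"rx":0,"ry":0,"rz":0},{"hand":255,"x":0,"y":0,"z":0,"rx":0,"ry":0,"rz":0}]'; python3 -c "
from h import *
s=sense();print(s['force'],s['wrist_torque'])"
```

```text
time: 17.7
tool_pos: [0.4524, -0.2674, 0.0502]
orientation: [-0.065, 0.998, -0.0, 0.0]
force: [0.1, -0.0, -2.8]
gripper_width: 0.0234
[ 0.13785928 -0.03822214 -2.84098776] [-0.03192732  0.04467337  0.00584579]
```

```bash
python3 -m creep '[{"hand":255,"x":0,"y":0,"z":-0.0007,"rx":0,"ry":0,"rz":0},{"hand":255,"x":0,"y":0,"z":-0.0003,"rx":0,"ry":0,"rz":0},{"hand":255,"x":0,"y":0,"z":0,"rx":0,"ry":0,"rz":0}]'; python3 -c "
from h import *
s=sense();print(s['force'],s['wrist_torque'])"
```

```text
time: 18.0
tool_pos: [0.4525, -0.2675, 0.0496]
orientation: [-0.065, 0.998, -0.0, 0.0]
force: [-1.4, 0.8, 2.8]
gripper_width: 0.0239
[-1.44616431  0.76636701  2.75898697] [0.18205167 0.25497217 0.03145754]
```

Foot on the pocket floor at the expected height (0.0496). Releasing and retreating.

```bash
python3 -m creep '[{"hand":120,"x":0,"y":0,"z":0,"rx":0,"ry":0,"rz":0},{"hand":60,"x":0,"y":0,"z":0,"rx":0,"ry":0,"rz":0},{"hand":0,"x":0,"y":0,"z":0,"rx":0,"ry":0,"rz":0},{"hand":0,"x":0,"y":0,"z":0,"rx":0,"ry":0,"rz":0},{"hand":0,"x":0,"y":0,"z":0,"rx":0,"ry":0,"rz":0},{"hand":0,"x":0,"y":0,"z":0,"rx":0,"ry":0,"rz":0}]'
python3 -m creep '[{"hand":0,"x":0,"y":0,"z":0.01,"rx":0,"ry":0,"rz":0},{"hand":0,"x":0,"y":0,"z":0.03,"rx":0,"ry":0,"rz":0},{"hand":0,"x":0,"y":0,"z":0.05,"rx":0,"ry":0,"rz":0},{"hand":0,"x":0,"y":0,"z":0.05,"rx":0,"ry":0,"rz":0},{"hand":0,"x":0,"y":0,"z":0.05,"rx":0,"ry":0,"rz":0},{"hand":0,"x":0.03,"y":0.03,"z":0,"rx":0,"ry":0,"rz":0},{"hand":0,"x":0.03,"y":0.03,"z":0,"rx":0,"ry":0,"rz":0},{"hand":0,"x":0,"y":0,"z":0,"rx":0,"ry":0,"rz":0},{"hand":0,"x":0,"y":0,"z":0,"rx":0,"ry":0,"rz":0}]'
python3 - <<'E'
from h import *
f=grab_frame("wrist");save("w7.png",f["image"],1.25)
E
```

```text
time: 18.6
tool_pos: [0.4524, -0.2674, 0.0491]
orientation: [-0.065, 0.998, 0.0, -0.0]
force: [0.7, 0.1, 0.4]
gripper_width: 0.0856
time: 19.5
tool_pos: [0.5126, -0.2065, 0.2396]
orientation: [-0.066, 0.998, -0.0, -0.0]
force: [-0.5, 0.6, 0.3]
gripper_width: 0.0852
```

View pics/w7.png

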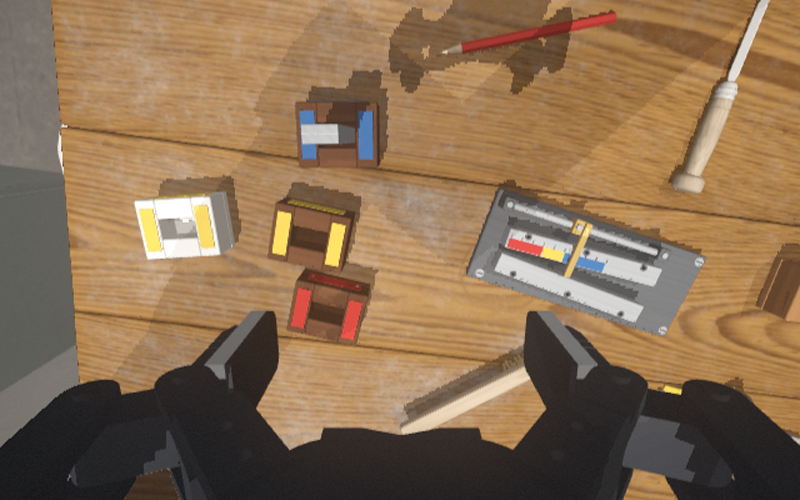

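w7: the blank stands upright in the blue block's pocket (320,134), and the pointer still rests on blue (575,250). The pencil and the graver with the turned handle look undisturbed, and the robot touches nothing.

```bash
python3 -c "
from rig import *
print(hand_in())"
```

```text
the job is handed in; nothing more can be done
None
```

The blank graded blue (thick) and now stands in the blue block; I handed the job in at about 19.6 s of the 64 s allowed.

- **Gauging:** I slid the blank along the slot with its foot at floor height. It first rubbed the near rail, so I eased it sideways. It wedged at a push of about 7 N, with resistance growing about 3 N per mm and almost no side force left.
- **Reading:** The pointer was left at about 81 mm, well inside the blue band (52 to 91 mm). The arm position put the blank's leading face at about 82 mm, which agrees. I drew the blank back to the apron before lifting it.
- **Placing:** The foot reached the pocket floor at the expected height before I opened the fingers.
- **Last checks:** The final picture shows the blank upright in the blue pocket, the pointer still on blue and the gripper clear. The pencil and the graver with the turned handle look undisturbed. The short graver shows only in part, and the loupe and the square steel tool blank were not in that view. I did not go near them while carrying the blank.
- **Disagreements:** The first call of move rows was refused because some keys were missing, so nothing moved. My by-eye estimate of the held blank's foot width came out at 28 mm instead of 24 mm; I put it down to reading the edge wrongly and did not use it. No other check failed.

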